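# Gauge the paint pots

### The job

Sort the two round paint pots with knobbed lids by the hole gauge. Lower the one that fits into the gauge's round hole, let go and let it slide through into the catch tray beneath the plate; stand the one that is too wide upright in the open wooden tray, setting it down gently rather than dropping it.

Things in the scene. Friction and masses are not known exactly. Their poses are not given: they have to be found in the camera images.
- narrow_pot: Loose closed round paint pot that fits the gauge: white plastic body, black flat lid, 46 mm diameter, 32 mm tall to the lid's top; on the lid stands an aluminium knob, 18 mm diameter, 28 mm tall, to grip from above (60 mm tall in all, about 60 g). Origin at the centre of its underside, z up through the knob. Flat paint dishes and a jar without a knob nearby are bystanders, 32 mm tall at most.
- wide_pot: Loose closed round paint pot too wide for the gauge: same make, same height (32 mm to the lid's top) and same knob (18 mm diameter, 28 mm tall) as the narrow pot, but 76 mm diameter, about 130 g. Origin at the centre of its underside, z up through the knob.
- gauge_bore (a point): Centre of the hole's mouth on the gauge plate's top face, 84 mm above the table, z up. The gauge is fixed: aluminium plate 160 x 160 x 12 mm with one 64 mm through hole in its middle, on four thin corner posts over a grey catch tray (floor 6 mm above the table, rim 24 mm). 66 mm of clear height lies under the plate: a pot that fits drops right through and stands or lies there.
- tray_in (a point): Centre of the inner floor of the open wooden tray for pots that do not fit, 5 mm above the table; axes are the tray's, z up, x and y along its sides. The tray is fixed, square, 190 x 190 mm outside, walls 5 mm thick and 30 mm high.
Mind the look-alikes: they are no part of the job. Leave any pink look-alike of the part that bears gauge_bore alone.

How it is judged:
On the way:
1. the narrow pot passes down the gauge's hole (horizontal distance between narrow_pot and gauge_bore below 0.022 m and z of narrow_pot in the frame of gauge_bore between -0.07 and -0.008 m), for 0.1 s.
At the end, for the whole second after the job is handed in: The narrow pot rests in the catch tray under the gauge plate (within 95 mm of the hole's axis, at least 30 mm below the plate's top); the wide pot stands upright (0.15 rad) on the wooden tray's floor (within 12 mm), within 55 mm of its centre along each side; both at rest (horizontal distance between narrow_pot and gauge_bore below 0.095 m and z of narrow_pot in the frame of gauge_bore below -0.03 m and linear speed of each of narrow_pot, wide_pot below 0.03 m/s and x of wide_pot in the frame of tray_in between -0.055 and 0.055 m and y of wide_pot in the frame of tray_in between -0.055 and 0.055 m and z of wide_pot in the frame of tray_in below 0.012 m and angle between wide_pot's own z axis and vertical below 0.15 rad); the robot touches nothing.
It fails at once if the wide pot is dropped (falls free at over 0.7 m/s) (linear speed of wide_pot above 0.7 m/s and contact force between the fingers and wide_pot below 0.05 N).
It also fails if it takes over 64 s, if anything falls off the work surface, if the arm or the gripper's body presses on something with over 40 N, if the wrist force passes 120 N, or if a joint passes its speed limit or range.

### The arm

A 6-joint arm with a two-finger parallel gripper is mounted at the origin on the work surface. World frame = base frame: x ahead of the robot, y to its left, z up, the work surface at z = 0. Lengths are in m, angles in rad, forces in N, time in s.
With the tool pointing down it reaches from about 0.35 to 0.975 m from the base axis. Payload 4.9 kg.
Tool frame: the origin (TCP) lies midway between the tips of the shut fingers; the grasp point (between the pads) lies 19 mm behind it; z points along the fingers, y is the direction in which the jaws open and shut (so a half turn about z gives the same grasp; the last joint's range is limited). The gripper opens to 85 mm and grips with 20 to 120 N. Pads are 22 mm wide; open, the fingers measure 114 mm over their backs; the gripper's body (76 mm by 85 mm) begins 54 mm behind the grasp point. The pads swing forward as they close: fully open they stand 13 mm farther back than shut.
Start: joints at [-1.228, 0.053, 1.613, -0, 1.476, -0.119], TCP at [0.278, -0.56, 0.231] pointing down, gripper open.
Joint ranges: [-3.01, 3.01], [-1.01, 2.22], [0.06, 2.58], [-1.02, 4.17], [0.09, 2.62], [-3.14, 3.14]. Speed limits (rad/s): [2.57, 2.57, 3.14, 3.14, 3.14, 3.14].

### API

Orientations are given as a unit quaternion [w, x, y, z].
In Python, from plant import state, grab_frame, camera_info, job_done, cut_out gives the robot as it stands.
- The arm moves only by the tool step_arm, never from a script. Its argument "moves" is a list of rows, each a list of 7 numbers: the shift along the tool's x, y, z in m, then the turn, a rotation vector about the tool's x, y, z in rad, then the finger opening in m, from 0 to 0.0854. A call has 1 to 8 rows; each row shifts and turns the commanded pose from where the row before left it, along the tool's axes as they then stand; what a row does not reach is not made up. A row lasts 1/10 s, in which the tool goes at most 50 mm and 8.59 degrees, less where a joint would pass 70% of its speed; a pose out of reach is approached as far as the arm can. A call is refused whole if a number of a shift passes 0.05 or a number of a turn 0.15, either way. A call with a gripper value outside its range is refused whole. The fingers move at their own pace and stop on an object; the grip force is fixed at half the most. Time passes only in rows, so rows that do not move let the fingers close. It gives the time, the measured TCP pose, the force and the opening at its end, in the units of the state.
- state(): the state, without advancing time (a new reading comes with each control period).
- grab_frame(name): name is "scene" or "top" or "wrist"; returns (picture, depth): 400x640x3 uint8, red, green, blue; 400x640 float32, m along the optical axis (not along the pixel's ray), 0 where there is no reading.
- camera_info(name): a dict with "intrinsics" (3x3 intrinsics, pixels), "world_from_camera" (4x4, takes a point from camera to world coordinates). Camera axes: x right, y down, z forward; pixel columns grow to the right and rows downward; lengths in m; the calibration is good to about 2 mm. A picture is of the moment at which its call begins: read the wrist's pose just before it. camera_info takes no time and is no camera call; for the wrist camera it gives the pose at the moment of the call.
- job_done(): hands the job in, once; it reports no verdict.
Trained networks look in the newest picture that a camera, given by its name, has taken for a name from the list of things; names that differ only in an ending like _2 or _b are one class to them, and where a whole thing is asked for, a point or a joint stands for the part that bears it (a point fixed in the world has none). Each returns a list of dicts, best first, with "conf" (0 to 1); they miss things now and then, are a little off and sometimes report something else, mostly with a low value. They report only what shows in the picture. A call takes as long as a camera call. They do not tell look-alikes from the thing itself.
- cut_out(camera, query): "mask" (400x640 bool, what is visible of it) and "point" ([column, row] in pixels, amid what is visible of it).
The state is a dict: "time": time; "joint_pos": joint angles; "joint_vel": joint speeds; "joint_efforts": joint torques, N m; "tool_pos": TCP position; "tool_rot": TCP orientation; "contact_force": force on the tool from outside, world axes, zero at the start; "ft_torque": the same for the moment, N m; "gripper_width": opening from 0.0 (shut) to 1.0 (fully open).
Only numpy, scipy, OpenCV 4.12 (cv2) and the standard library are available. Lean on these libraries where they do the work, as an engineer would, in place of code of your own. Each camera call takes 0.05 s, during which the arm holds its last target.

## Working session

There is one attempt and no reset: what is moved stays moved. The work goes in short steps, Python scripts to look and compute and a tool call to move; the robot and the scene stay as the last step left them, time stands still between calls to the robot, and variables do not carry over. Pictures are saved under pics/ and viewed, and the job is handed in when it is done.

Besides the shell and the picture viewer there is one more tool, called after ">>>" by a JSON object that holds its "api" and its "payload", one argument or row to a line. step_arm: Moves the arm, as the interface text tells. Its arguments: {"type":"object","properties":{"moves":{"type":"array"}},"required":["moves"]}

```bash
mkdir -p pics; cat > h.py <<'E'
import numpy as np, cv2, pickle
from plant import state, grab_frame, camera_info, job_done, cut_out
def save(n,p): cv2.imwrite('pics/'+n,cv2.cvtColor(p,cv2.COLOR_RGB2BGR))
def cloud(cam,depth):
    ci=camera_info(cam);K=np.array(ci['intrinsics']);T=np.array(ci['world_from_camera'])
    v,u=np.mgrid[0:400,0:640]
    P=np.stack([(u-K[0,2])/K[0,0]*depth,(v-K[1,2])/K[1,1]*depth,depth],-1)
    return P@T[:3,:3].T+T[:3,3]
E
python3 - <<'E'
from h import *
s=state();print(s)
for c in ['scene','top','wrist']:
    p,d=grab_frame(c);save(c+'0.png',p);W=cloud(c,d);np.savez(c+'0.npz',p=p,d=d,W=W,T=camera_info(c)['world_from_camera'],K=camera_info(c)['intrinsics'])
    print(c,np.array(camera_info(c)['world_from_camera']).round(3).tolist())
E
```

```text
{'time': 0.0, 'joint_pos': array([-1.22796400e+00,  5.33414226e-02,  1.61429406e+00,  3.05468090e-05,
        1.47600232e+00, -1.18977334e-01]), 'joint_vel': array([ 0.00224051, -0.00108316,  0.00072023, -0.00054638,  0.00094342,
        0.00130759]), 'joint_efforts': array([-7.22226059e-05, -3.93687522e+01, -3.70173812e+01, -1.15594535e-04,
        7.03882019e-03,  2.14540108e-05]), 'tool_pos': array([ 0.27829052, -0.55892892,  0.23007255]), 'tool_rot': array([-1.01787435e-03,  9.73459541e-01,  2.28856890e-01, -9.91071992e-05]), 'contact_force': array([1.00454551, 0.74480421, 0.05334614]), 'ft_torque': array([ 0.01722308, -0.01862603,  0.06031274]), 'gripper_width': 0.9991232496614941}
scene [[0.379, 0.677, -0.631, 1.314], [0.925, -0.27, 0.266, -0.367], [0.01, -0.685, -0.729, 1.069], [0.0, 0.0, 0.0, 1.0]]
top [[0.02, -0.998, 0.059, 0.393], [-0.999, -0.021, -0.024, 0.027], [0.026, -0.058, -0.998, 1.037], [0.0, 0.0, 0.0, 1.0]]
wrist [[0.446, -0.86, -0.249, 0.342], [-0.895, -0.428, -0.123, -0.528], [-0.001, 0.278, -0.961, 0.373], [0.0, 0.0, 0.0, 1.0]]
```

View pics/scene0.png

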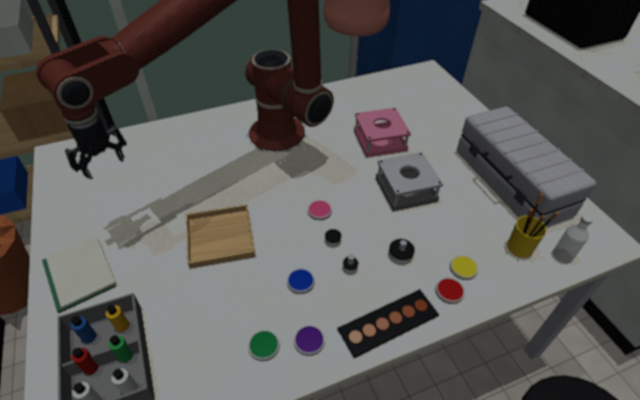

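View pics/top0.png

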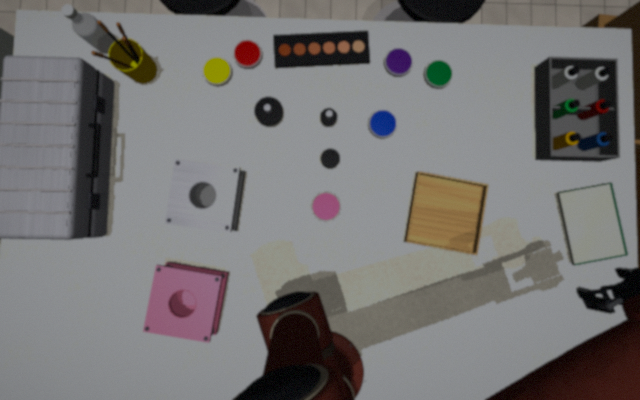

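View pics/wrist0.png

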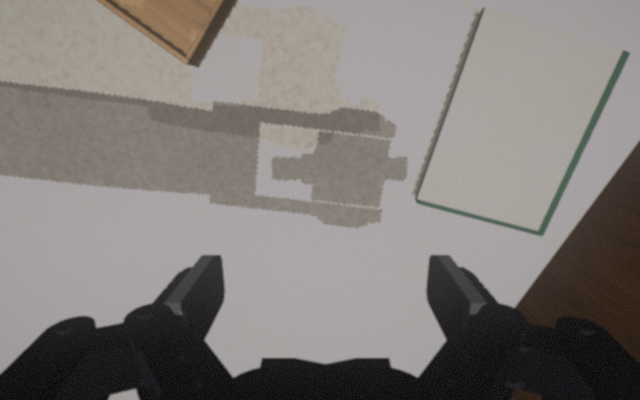

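The top view shows the wide pot with a knob at about (268,111). The narrow pot with a knob is at (328,117), and the jar at (330,158) has no knob. The aluminium gauge's hole is at (203,195), with a pink look-alike at (183,303) to leave alone. The wooden tray is at (447,213). In the scene view the pots are at (402,250) and (350,264), and the gauge at (409,173).

```bash
python3 - <<'E'
from h import *
z=np.load('top0.npz');W=z['W'];p=z['p']
save('crop_top.png',cv2.resize(p[80:250,150:500],(800,389),interpolation=cv2.INTER_CUBIC))
z2=np.load('scene0.npz');W2=z2['W'];save('crop_scene.png',cv2.resize(z2['p'][120:290,300:480],(635,600),interpolation=cv2.INTER_CUBIC))
for n,W in (('top',W),('scene',W2)):
  print(n)
  for nm,c,r in (('wide',(.80,.13),0),('x',0,0)):
    pass
  # height map components
  h=W[...,2]
  m=((h>0.045)&(h<0.07)&(W[...,0]>.4)&(W[...,0]<.95)&(abs(W[...,1])<.5)).astype(np.uint8)
  k,l,st,ce=cv2.connectedComponentsWithStats(m)
  for i in range(1,k):
    if st[i,4]>8:
      q=W[l==i];print('mid',ce[i].round(),st[i,4],np.median(q,0).round(4),q[:,:2].min(0).round(3),q[:,:2].max(0).round(3))
  m=((h>0.022)&(h<0.045)&(W[...,0]>.3)&(W[...,0]<.95)&(abs(W[...,1])<.6)).astype(np.uint8)
  k,l,st,ce=cv2.connectedComponentsWithStats(m)
  for i in range(1,k):
    if st[i,4]>30:
      q=W[l==i];print('low',ce[i].round(),st[i,4],np.median(q,0).round(4),q[:,:2].min(0).round(3),q[:,:2].max(0).round(3))
  m=((h>0.075)&(h<0.095)&(W[...,0]>.1)&(W[...,0]<.95)&(abs(W[...,1])<.6)).astype(np.uint8)
  k,l,st,ce=cv2.connectedComponentsWithStats(m)
  for i in range(1,k):
    if st[i,4]>300:
      q=W[l==i];print('hi',ce[i].round(),st[i,4],np.median(q,0).round(4),q[:,:2].min(0).round(3),q[:,:2].max(0).round(3),cv2.minAreaRect(q[:,:2].astype(np.float32)))
E
```

```text
top
mid [136.  47.] 25 [0.8257 0.4929 0.0576] [0.822 0.481] [0.828 0.499]
mid [144.  68.] 138 [0.7669 0.4676 0.0581] [0.749 0.458] [0.815 0.499]
mid [267. 107.] 47 [0.6776 0.1546 0.0587] [0.67  0.147] [0.687 0.162]
mid [329. 114.] 43 [ 0.665  -0.0038  0.0593] [ 0.659 -0.01 ] [0.676 0.004]
low [106.  44.] 91 [0.8397 0.5795 0.0343] [0.829 0.568] [0.859 0.6  ]
low [125.  58.] 55 [0.8063 0.5321 0.0346] [0.794 0.524] [0.817 0.537]
low [146.  73.] 129 [0.7646 0.4702 0.0334] [0.751 0.459] [0.81  0.515]
low [541. 111.] 500 [ 0.6949 -0.5708  0.0335] [ 0.57  -0.599] [ 0.83  -0.568]
low [105. 157.] 775 [0.5446 0.5693 0.0338] [0.341 0.566] [0.756 0.577]
low [268. 110.] 607 [0.6762 0.1543 0.0317] [0.641 0.119] [0.717 0.193]
low [328. 117.] 195 [ 0.6639 -0.0019  0.0319] [ 0.646 -0.024] [0.689 0.019]
low [330. 158.] 305 [ 0.5571 -0.0093  0.0298] [ 0.533 -0.034] [0.583 0.017]
low [238. 200.] 137 [0.4413 0.2271 0.0245] [0.363 0.216] [0.52 0.24]
low [449. 212.] 666 [ 0.4252 -0.3305  0.0293] [ 0.313 -0.428] [ 0.528 -0.211]
hi [202. 195.] 3834 [0.4497 0.3043 0.0836] [0.362 0.216] [0.536 0.391] ((0.45007
[... 1244 characters left out ...]
5752 0.0331] [0.836 0.566] [0.891 0.598]
low [350. 264.] 157 [ 0.6745 -0.0078  0.0316] [ 0.646 -0.025] [0.693 0.019]
low [144. 360.] 244 [ 0.7511 -0.5701  0.0337] [ 0.571 -0.599] [ 0.831 -0.569]
low [128. 304.] 40 [ 0.5743 -0.5912  0.0357] [ 0.572 -0.6  ] [ 0.577 -0.582]
low [134. 348.] 39 [ 0.7019 -0.5914  0.0317] [ 0.699 -0.6  ] [ 0.704 -0.583]
hi [382. 124.] 1179 [0.1966 0.3401 0.0834] [0.102 0.25 ] [0.282 0.431] ((0.19021663069725037, 0.34114792943000793), (0.1630840003490448, 0.16751332581043243), 81.38047790527344)
hi [409. 174.] 1640 [0.4593 0.2998 0.0833] [0.361 0.215] [0.539 0.395] ((0.45057424902915955, 0.3043693006038666), (0.16421088576316833, 0.16584895551204681), 83.4580078125)
```

View pics/crop_top.png

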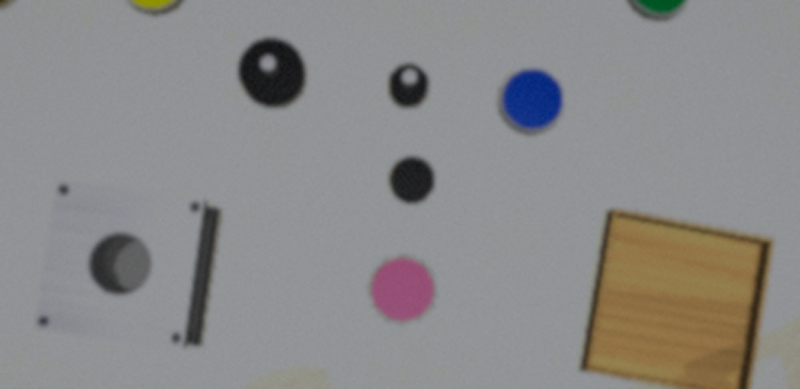

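View pics/crop_scene.png

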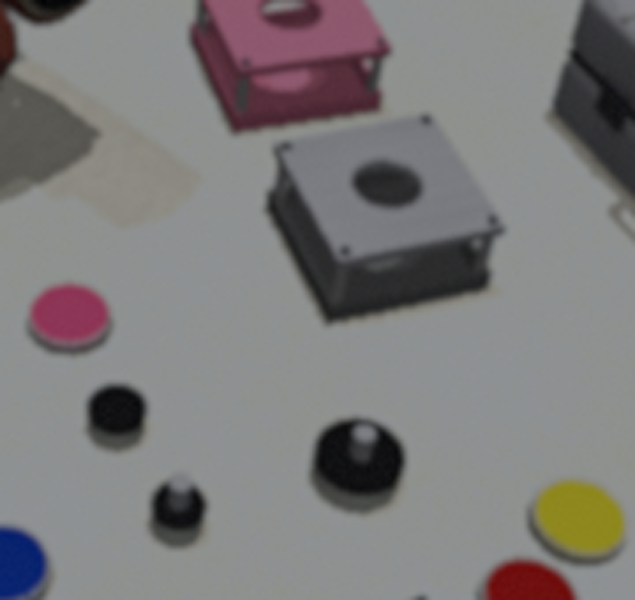

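```bash
cat >> h.py <<'E'
from scipy.spatial.transform import Rotation as Ro
def go(target,rows):
    s=state();q=s['tool_rot'];R=Ro.from_quat([q[1],q[2],q[3],q[0]])
    d=R.inv().apply(np.array(target)-s['tool_pos'])
    M=R.as_matrix()
    # tilt correction: rotvec in tool frame to make z point down
    zt=R.inv().apply([0,0,-1]);tilt=np.cross([0,0,1],zt)
    print('tcp',s['tool_pos'].round(4),'F',s['contact_force'].round(1),'grip',round(s['gripper_width'],3),'t',s['time'],'d tool',d.round(4),'per row',(d/rows).round(4),'tilt',tilt.round(4),'xaxis',M[:,0].round(3))
E
python3 - <<'E'
from h import *
z=np.load('top0.npz');p=z['p'];d=z['d'];K=z['K'];T=z['T'];W=z['W']
# hole: plate mask, interior hole contour
m=((W[...,2]>0.078)&(W[...,2]<.09)&(W[...,0]>.34)&(W[...,0]<.56)&(W[...,1]>.2)&(W[...,1]<.41)).astype(np.uint8)
cs,h=cv2.findContours(m,cv2.RETR_CCOMP,cv2.CHAIN_APPROX_NONE)
for c in cs:
  if len(c)>25:
    (e,ax,a)=cv2.fitEllipse(c);print('ell',e,ax)
    for e2 in [e]:
      r=T[:3,:3]@np.array([(e2[0]-K[0,2])/K[0,0],(e2[1]-K[1,2])/K[1,1],1]);t=(.084-T[2,3])/r[2];print('at z.084',(T[:3,3]+r*t).round(4))
for n in ('top','scene'):
  W=np.load(n+'0.npz')['W'];h=W[...,2]
  m=(h>.024)&(h<.036)&(W[...,0]>.29)&(W[...,0]<.55)&(W[...,1]>-.45)&(W[...,1]<-.19)
  r=cv2.minAreaRect(W[m][:,:2].astype(np.float32));print('tray',r)
  f=(h<.015)&(np.hypot(W[...,0]-r[0][0],W[...,1]-r[0][1])<.05);print('floor',np.median(h[f]))
  t=(h<.03)&(np.hypot(W[...,0]-.62,W[...,1]-.08)<.03);print('table',np.median(h[t]))
go([.668,-.003,.20],8)
E
```

```text
ell (202.00779724121094, 194.78707885742188) (75.99549102783203, 77.51256561279297)
at z.084 [0.4494 0.3035 0.084 ]
ell (202.31301879882812, 194.66201782226562) (26.19719886779785, 26.91227149963379)
at z.084 [0.4497 0.3028 0.084 ]
tray ((0.42038071155548096, -0.31987422704696655), (0.1914830207824707, 0.19008371233940125), 80.58808135986328)
floor 0.005257218286716103
table -5.2540534369871494e-05
tray ((0.42066723108291626, -0.31939053535461426), (0.19039958715438843, 0.19437763094902039), 80.29080963134766)
floor 0.003989615209776032
table -0.0004038022155299359
tcp [ 0.2783 -0.5591  0.2303] F [-0.  -0.1 -0.1] grip 0.998 t 0.15 d tool [ 0.5966 -0.3241  0.031 ] per row [ 0.0746 -0.0405  0.0039] tilt [-0.0016 -0.0002  0.    ] xaxis [0.895 0.446 0.   ]
```

>>> {"api": "step_arm", "payload": {
  "moves": [
    [0.037,-0.02,0.002,0,0,0,0.0854],
    [0.037,-0.02,0.002,0,0,0,0.0854],
    [0.037,-0.02,0.002,0,0,0,0.0854],
    [0.037,-0.02,0.002,0,0,0,0.0854],
    [0.037,-0.02,0.002,0,0,0,0.0854],
    [0.037,-0.02,0.002,0,0,0,0.0854],
    [0.037,-0.02,0.002,0,0,0,0.0854],
    [0.037,-0.02,0.002,0,0,0,0.0854]
  ]
}}

```text
time: 0.95
tool_pos: [0.4727, -0.2827, 0.215]
tool_rot: [-0.0, 0.973, 0.229, -0.0]
contact_force: [-0.4, -0.3, 0.3]
gripper_width: 1.001
```

>>> {"api": "step_arm", "payload": {
  "moves": [
    [0.037,-0.02,0.002,0,0,0,0.05],
    [0.037,-0.02,0.002,0,0,0,0.05],
    [0.037,-0.02,0.002,0,0,0,0.05],
    [0.037,-0.02,0.002,0,0,0,0.05],
    [0.037,-0.02,0.002,0,0,0,0.05],
    [0.037,-0.02,0.002,0,0,0,0.05],
    [0.037,-0.02,0.002,0,0,0,0.05],
    [0,0,0,0,0,0,0.05]
  ]
}}

```text
time: 1.75
tool_pos: [0.643, -0.0396, 0.2002]
tool_rot: [-0.001, 0.973, 0.231, -0.0]
contact_force: [-1.0, -1.3, -0.0]
gripper_width: 0.588
```

```bash
python3 - <<'E'
from h import *
go([.668,-.003,.12],3)
ci=camera_info('wrist');p,d=grab_frame('wrist');save('w1.png',p)
W=cloud('wrist',d);h=W[...,2]
for a,b in ((.05,.07),(.024,.04)):
  m=((h>a)&(h<b)&(np.hypot(W[...,0]-.668,W[...,1]+.003)<.04));q=W[m]
  if len(q): print(len(q),np.median(q,0).round(4),q.min(0).round(4),q.max(0).round(4))
  if a>.04 and m.any():
    t=(h>np.percentile(q[:,2],40)-.002)&m;print('top',W[t][:,:].mean(0).round(4),cv2.minEnclosingCircle(W[t][:,:2].astype(np.float32)))
E
```

```text
tcp [ 0.643  -0.0396  0.2002] F [-1.  -1.3 -0. ] grip 0.588 t 1.75 d tool [ 0.0388 -0.0213  0.0803] per row [ 0.0129 -0.0071  0.0268] tilt [-0.0017 -0.0001  0.    ] xaxis [0.893 0.45  0.   ]
386 [ 0.6685 -0.0049  0.0601] [ 0.6594 -0.0133  0.0503] [0.6768 0.0037 0.0623]
top [ 0.6682 -0.0048  0.0602] ((0.6679602861404419, -0.004876725375652313), 0.008957238867878914)
1644 [ 0.6708 -0.0049  0.0322] [ 0.6455 -0.0275  0.0254] [0.6906 0.0179 0.0395]
```

The wrist view puts the knob at (0.668, -0.005) with its top at z = 0.060 and a radius of 9 mm. This agrees with the top and scene views.

>>> {"api": "step_arm", "payload": {
  "moves": [
    [0.013,-0.007,0.027,0,0,0,0.05],
    [0.013,-0.007,0.027,0,0,0,0.05],
    [0.0125,-0.007,0.026,0,0,0,0.05],
    [0,0,0,0,0,0,0.05]
  ]
}}

```text
time: 2.2
tool_pos: [0.6636, -0.0074, 0.116]
tool_rot: [-0.002, 0.973, 0.229, -0.004]
contact_force: [-0.8, -1.0, 0.1]
gripper_width: 0.585
```

```bash
python3 - <<'E'
from h import *
go([.668,-.0045,.037],4)
p,d=grab_frame('wrist');save('w2.png',p)
E
```

```text
tcp [ 0.6636 -0.0074  0.116 ] F [-0.8 -1.   0.1] grip 0.585 t 2.2 d tool [ 0.0059 -0.0003  0.079 ] per row [ 0.0015 -0.0001  0.0197] tilt [-0.005   0.0076  0.    ] xaxis [ 0.895  0.446 -0.008]
```

View pics/w2.png

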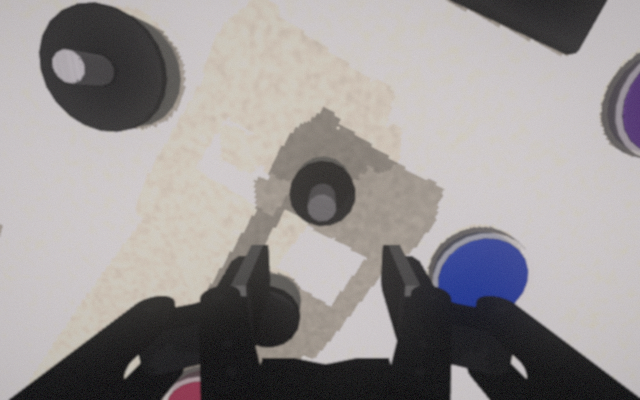

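The wrist picture shows the narrow pot's knob at (322,208), centred between the fingers (columns 268 and 383). The wide pot is at upper left, about (105,68). The knobless jar is behind the left finger at (270,315).

>>> {"api": "step_arm", "payload": {
  "moves": [
    [0.002,0,0.02,0,0,0,0.05],
    [0.002,0,0.02,0,0,0,0.05],
    [0.001,0,0.02,0,0,0,0.05],
    [0.001,0,0.018,0,0,0,0.05],
    [0,0,0,0,0,0,0.05],
    [0,0,0,0,0,0,0.05]
  ]
}}

```text
time: 2.85
tool_pos: [0.6724, -0.0056, 0.0441]
tool_rot: [0.0, 0.974, 0.229, 0.0]
contact_force: [-0.6, -0.6, 0.3]
gripper_width: 0.587
```

```bash
python3 - <<'E'
from h import *
go([.668,-.0045,.037],1)
E
```

```text
tcp [ 0.6724 -0.0056  0.0441] F [-0.6 -0.6  0.3] grip 0.587 t 2.85 d tool [-0.0034 -0.003   0.0071] per row [-0.0034 -0.003   0.0071] tilt [ 0.0005 -0.0005  0.    ] xaxis [0.895 0.445 0.   ]
```

>>> {"api": "step_arm", "payload": {
  "moves": [
    [-0.003,-0.003,0.007,0,0,0,0.05],
    [0,0,0,0,0,0,0.05],
    [0,0,0,0,0,0,0.05]
  ]
}}

```text
time: 3.15
tool_pos: [0.6681, -0.0036, 0.0367]
tool_rot: [0.0, 0.973, 0.229, 0.0]
contact_force: [0.8, -0.9, 0.8]
gripper_width: 0.586
```

>>> {"api": "step_arm", "payload": {
  "moves": [
    [0,0,0,0,0,0,0.0],
    [0,0,0,0,0,0,0.0],
    [0,0,0,0,0,0,0.0],
    [0,0,0,0,0,0,0.0],
    [0,0,0,0,0,0,0.0],
    [0,0,0,0,0,0,0.0]
  ]
}}

```text
time: 3.75
tool_pos: [0.6684, -0.0037, 0.0367]
tool_rot: [0.0, 0.973, 0.229, 0.0]
contact_force: [-0.1, 0.9, 1.6]
gripper_width: 0.188
```

```bash
python3 - <<'E'
from h import *
go([.668,-.0045,.16],1)
E
```

```text
tcp [ 0.6684 -0.0037  0.0367] F [-0.1  0.9  1.6] grip 0.188 t 3.75 d tool [-0.0007  0.0006 -0.1233] per row [-0.0007  0.0006 -0.1233] tilt [ 0.0002 -0.0005  0.    ] xaxis [0.895 0.446 0.   ]
```

>>> {"api": "step_arm", "payload": {
  "moves": [
    [0,0,-0.02,0,0,0,0.0],
    [0,0,-0.03,0,0,0,0.0],
    [0,0,-0.035,0,0,0,0.0],
    [0,0,-0.035,0,0,0,0.0],
    [0,0,-0.03,0,0,0,0.0],
    [0,0,0,0,0,0,0.0]
  ]
}}

```text
time: 4.35
tool_pos: [0.6711, -0.0041, 0.1926]
tool_rot: [0.002, 0.973, 0.229, 0.005]
contact_force: [0.7, -0.0, -0.3]
gripper_width: 0.187
```

```bash
python3 - <<'E'
from h import *
go([.45,.3035,.185],10)
p,d=grab_frame('wrist');save('w3.png',p)
E
```

```text
tcp [ 0.6711 -0.0041  0.1926] F [ 0.7 -0.  -0.3] grip 0.187 t 4.35 d tool [-0.0609 -0.3739  0.005 ] per row [-0.0061 -0.0374  0.0005] tilt [ 0.0056 -0.0084  0.    ] xaxis [0.895 0.446 0.008]
```

View pics/w3.png

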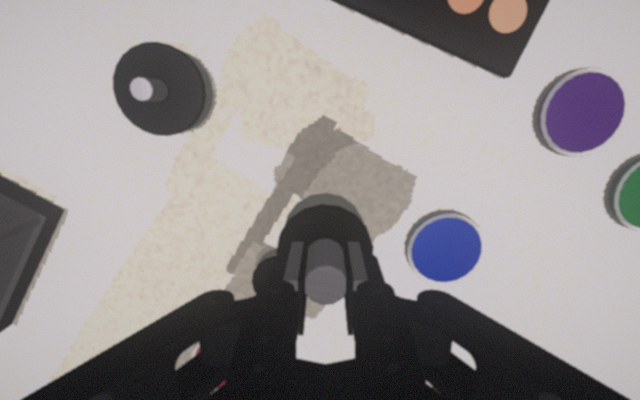

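The pot is held by its knob at (325,265) and hangs upright. Next, the move to the gauge.

>>> {"api": "step_arm", "payload": {
  "moves": [
    [-0.004,-0.025,0,0,0,0,0],
    [-0.006,-0.037,0,0,0,0,0],
    [-0.0065,-0.042,0,0,0,0,0],
    [-0.0065,-0.042,0,0,0,0,0],
    [-0.0065,-0.042,0,0,0,0,0],
    [-0.0065,-0.042,0,0,0,0,0],
    [-0.0065,-0.042,0,0,0,0,0],
    [-0.0065,-0.042,0,0,0,0,0]
  ]
}}

```text
time: 5.2
tool_pos: [0.4819, 0.2563, 0.1834]
tool_rot: [0.0, 0.973, 0.229, -0.002]
contact_force: [1.2, -0.1, -0.8]
gripper_width: 0.187
```

>>> {"api": "step_arm", "payload": {
  "moves": [
    [-0.0065,-0.035,0,0,0,0,0],
    [-0.0055,-0.025,0,0,0,0,0],
    [0,0,0,0,0,0,0],
    [0,0,0,0,0,0,0],
    [0,0,0,0,0,0,0]
  ]
}}

```text
time: 5.7
tool_pos: [0.4469, 0.3031, 0.185]
tool_rot: [0.0, 0.974, 0.228, -0.001]
contact_force: [0.7, -0.1, -1.1]
gripper_width: 0.19
```

```bash
python3 - <<'E'
from h import *
go([.45,.3035,.15],2)
for c in ['wrist','top','scene']:
  p,d=grab_frame(c);save(c+'4.png',p)
  W=cloud(c,d);h=W[...,2]
  m=((h>.078)&(h<.09)&(W[...,0]>.34)&(W[...,0]<.56)&(W[...,1]>.2)&(W[...,1]<.41));print(c,m.sum(),np.median(W[m],0))
  if c=='wrist': np.savez('w4.npz',W=W,p=p)
E
```

```text
tcp [0.4469 0.3031 0.185 ] F [ 0.7 -0.1 -1.1] grip 0.19 t 5.7 d tool [0.003 0.001 0.035] per row [0.0015 0.0005 0.0175] tilt [ 0.0004  0.0019 -0.    ] xaxis [ 0.896  0.445 -0.002]
wrist 33421 [0.48152956 0.33046306 0.08461555]
top 2461 [0.45781073 0.26925432 0.08363295]
scene 1482 [0.46453073 0.2960175  0.08364665]
```

View pics/wrist4.png

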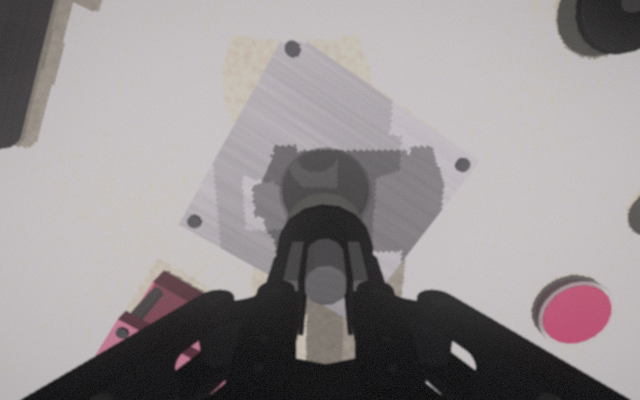

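View pics/scene4.png

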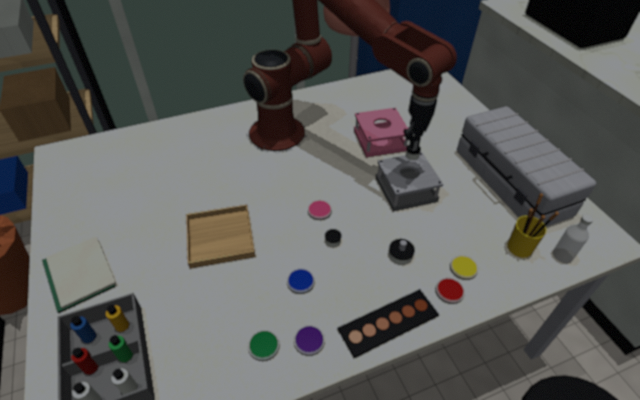

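The wrist view shows the pot hanging over the silver plate, with the hole's far half visible at about (325,185). I'll fit the hole and the lid rim from this view as a check.

```bash
python3 - <<'E'
from h import *
from scipy.optimize import least_squares
W=np.load('w4.npz')['W'];h=W[...,2];
plate=((h>.079)&(h<.09)).astype(np.uint8)
# for each column from 285..365 scan up from row 190 to first plate pixel
pts=[]
for c in range(290,362):
    col=plate[:,c];r=175
    while r>100 and not (col[r] and col[r-1] and col[r-2]): r-=1
    pts.append(W[r,c])
P=np.array(pts);print(P[::12].round(4))
f=lambda x:np.hypot(P[:,0]-x[0],P[:,1]-x[1])-.032
s=least_squares(f,[.45,.303],loss='soft_l1',f_scale=.001);print(s.x,np.abs(s.fun).mean())
m=(h>.1)&(h<.185)&(np.hypot(W[...,0]-.447,W[...,1]-.303)<.035);q=W[m]
print(np.histogram(q[:,2],12))
l=q[(q[:,2]>.172)&(q[:,2]<.186)];print(len(l),l.min(0),l.max(0))
E
```

```text
[[0.4571 0.336  0.0831]
 [0.4682 0.3316 0.0831]
 [0.4752 0.3255 0.0829]
 [0.4804 0.3185 0.0838]
 [0.4828 0.3101 0.0829]
 [0.4828 0.3005 0.0827]]
[0.45129782 0.30475293] 0.00023813967477198902
(array([  81,  104,   97,  111,  115,  109,   95,   31,   73,  160, 2518,
        231]), array([0.14994486, 0.15286395, 0.15578304, 0.15870213, 0.16162121,
       0.1645403 , 0.16745939, 0.17037848, 0.17329757, 0.17621666,
       0.17913575, 0.18205484, 0.18497393]))
2983 [0.43833622 0.28376645 0.17297316] [0.47114153 0.32630146 0.18497393]
```

The fitted hole centre is (0.451, 0.304), within 2 mm of the top view's estimate. I'll aim for (0.4505, 0.304).

>>> {"api": "step_arm", "payload": {
  "moves": [
    [0.0033,0.001,0.012,0,0,0,0],
    [0,0,0.012,0,0,0,0],
    [0,0,0.012,0,0,0,0],
    [0,0,0.012,0,0,0,0],
    [0,0,0,0,0,0,0],
    [0,0,0,0,0,0,0]
  ]
}}

```text
time: 6.45
tool_pos: [0.4499, 0.3044, 0.1376]
tool_rot: [0.0, 0.973, 0.229, -0.001]
contact_force: [0.2, 0.9, -0.9]
gripper_width: 0.187
```

```bash
python3 - <<'E'
from h import *
go([.4505,.304,.092],6)
E
```

```text
tcp [0.4499 0.3044 0.1376] F [ 0.2  0.9 -0.9] grip 0.187 t 6.45 d tool [0.0004 0.0006 0.0456] per row [0.0001 0.0001 0.0076] tilt [-0.      0.0013  0.    ] xaxis [ 0.895  0.446 -0.001]
```

>>> {"api": "step_arm", "payload": {
  "moves": [
    [0,0.0005,0.008,0,0,0,0],
    [0,0,0.008,0,0,0,0],
    [0,0,0.008,0,0,0,0],
    [0,0,0.008,0,0,0,0],
    [0,0,0.008,0,0,0,0],
    [0,0,0.006,0,0,0,0],
    [0,0,0,0,0,0,0]
  ]
}}

```text
time: 7.15
tool_pos: [0.4497, 0.3037, 0.0908]
tool_rot: [0.0, 0.973, 0.229, -0.001]
contact_force: [0.6, 0.4, -1.5]
gripper_width: 0.189
```

```bash
python3 - <<'E'
from h import *
go([.4505,.304,.092],6)
p,d=grab_frame('wrist');save('w5.png',p)
E
```

```text
tcp [0.4497 0.3037 0.0908] F [ 0.6  0.4 -1.5] grip 0.189 t 7.15 d tool [ 0.0009  0.0001 -0.0012] per row [ 0.0001  0.     -0.0002] tilt [-0.      0.0024  0.    ] xaxis [ 0.895  0.446 -0.002]
```

View pics/w5.png

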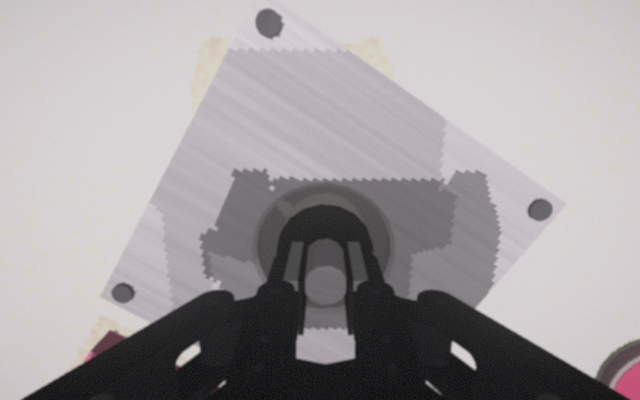

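The pot is inside the hole and centred at about (325,245), with even gaps left and right and no contact force. Releasing.

>>> {"api": "step_arm", "payload": {
  "moves": [
    [0,0,0,0,0,0,0.05],
    [0,0,0,0,0,0,0.05],
    [0,0,0,0,0,0,0.05],
    [0,0,0,0,0,0,0.05],
    [0,0,0,0,0,0,0.05]
  ]
}}

```text
time: 7.7
tool_pos: [0.4506, 0.3042, 0.0926]
tool_rot: [-0.0, 0.973, 0.229, 0.0]
contact_force: [0.2, -0.4, 0.2]
gripper_width: 0.589
```

>>> {"api": "step_arm", "payload": {
  "moves": [
    [0,0,-0.03,0,0,0,0.05],
    [0,0,-0.04,0,0,0,0.05],
    [0,0,-0.04,0,0,0,0.05],
    [0,0,0,0,0,0,0.05]
  ]
}}

```text
time: 8.1
tool_pos: [0.4539, 0.3058, 0.2101]
tool_rot: [-0.001, 0.973, 0.229, 0.006]
contact_force: [0.0, 0.4, 0.9]
gripper_width: 0.589
```

```bash
python3 - <<'E'
from h import *
go([.679,.155,.19],8)
p,d=grab_frame('wrist');save('w6.png',p)
W=cloud('wrist',d);m=(np.hypot(W[...,0]-.4505,W[...,1]-.304)<.028);print(np.histogram(W[m][:,2],10))
p,d=grab_frame('scene');save('s6.png',cv2.resize(p[120:230,330:480],(750,550),interpolation=cv2.INTER_CUBIC))
E
```

```text
tcp [0.4539 0.3058 0.2101] F [0.  0.4 0.9] grip 0.589 t 8.1 d tool [0.134  0.2353 0.0218] per row [0.0168 0.0294 0.0027] tilt [ 0.0001 -0.0129  0.    ] xaxis [0.895 0.446 0.013]
(array([ 251, 1486,  312,    0,    0,    0,   56, 1456,  878, 9612]), array([0.00084627, 0.03095954, 0.06107281, 0.09118608, 0.12129935,
       0.15141262, 0.18152589, 0.21163916, 0.24175243, 0.2718657 ,
       0.30197897]))
```

View pics/w6.png

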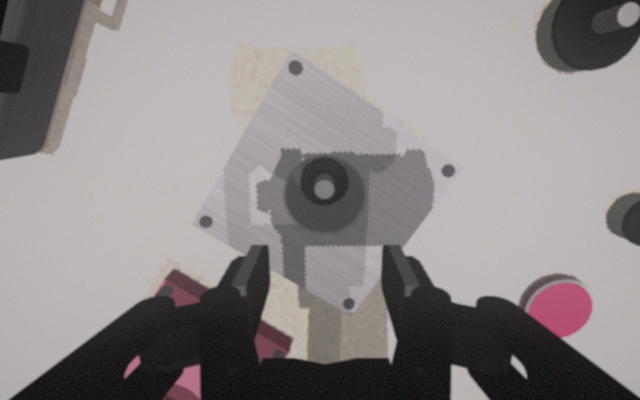

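View pics/s6.png

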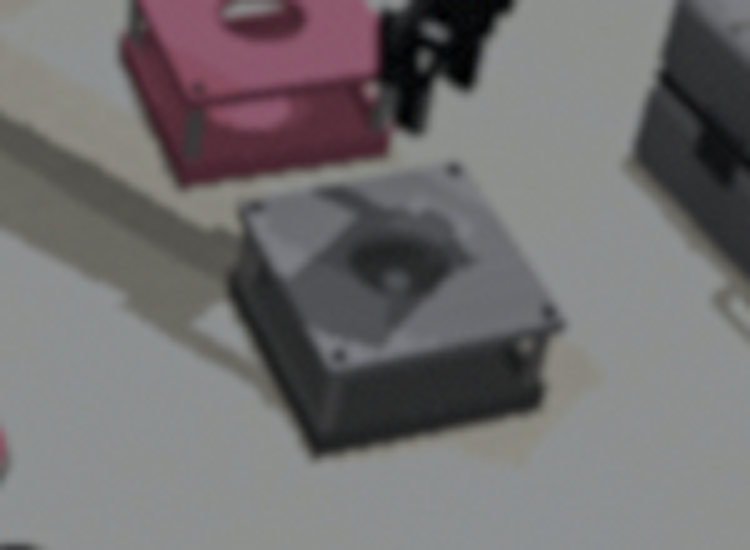

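The narrow pot has dropped through and stands upright in the catch tray, with its knob at (325,188) below the hole. Now the wide pot.

>>> {"api": "step_arm", "payload": {
  "moves": [
    [0.012,0.021,0,0,0,0,0.05],
    [0.02,0.035,0.002,0,0,0,0.05],
    [0.02,0.035,0.004,0,0,0,0.05],
    [0.02,0.035,0.004,0,0,0,0.05],
    [0.02,0.035,0.004,0,0,0,0.05],
    [0.02,0.035,0.004,0,0,0,0.05],
    [0.012,0.021,0,0,0,0,0.05],
    [0,0,0,0,0,0,0.05]
  ]
}}

```text
time: 9.0
tool_pos: [0.6589, 0.1625, 0.181]
tool_rot: [0.0, 0.974, 0.227, -0.002]
contact_force: [-0.4, -0.2, 0.4]
gripper_width: 0.587
```

```bash
python3 - <<'E'
from h import *
go([.679,.155,.12],3)
p,d=grab_frame('wrist');save('w7.png',p)
W=cloud('wrist',d);h=W[...,2]
m=((h>.05)&(h<.07)&(np.hypot(W[...,0]-.679,W[...,1]-.155)<.04));q=W[m]
t=(h>.057)&m;print('top',m.sum(),W[t].mean(0).round(4),cv2.minEnclosingCircle(W[t][:,:2].astype(np.float32)))
m=((h>.024)&(h<.04)&(np.hypot(W[...,0]-.679,W[...,1]-.155)<.06));print(W[m].min(0),W[m].max(0),np.median(W[m],0))
E
```

```text
tcp [0.6589 0.1625 0.181 ] F [-0.4 -0.2  0.4] grip 0.587 t 9.0 d tool [0.0149 0.0157 0.0609] per row [0.005  0.0052 0.0203] tilt [-0.0007  0.0041  0.    ] xaxis [ 0.897  0.443 -0.004]
top 426 [0.6792 0.1578 0.0605] ((0.6788786053657532, 0.15758514404296875), 0.008952314965426922)
[0.6411165  0.11989723 0.02603313] [0.71641771 0.19521414 0.03983947] [0.68185123 0.15967383 0.03258556]
```

View pics/w7.png

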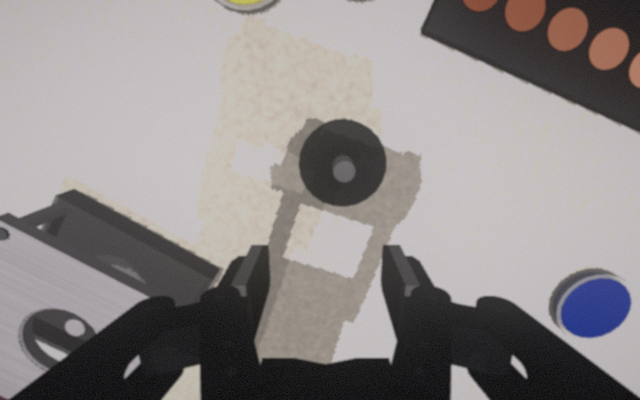

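The wide pot is below at (343,165), and its lid measures 75 mm across. The knob is at (0.679, 0.157), top at 0.060.

>>> {"api": "step_arm", "payload": {
  "moves": [
    [0.005,0.005,0.02,0,0,0,0.05],
    [0.005,0.005,0.02,0,0,0,0.05],
    [0.005,0.004,0.021,0,0,0,0.05],
    [0,0,0,0,0,0,0.05],
    [0,0,0,0,0,0,0.05],
    [0,0,0,0,0,0,0.05]
  ]
}}

```text
time: 9.65
tool_pos: [0.6779, 0.1597, 0.1239]
tool_rot: [0.0, 0.973, 0.229, 0.0]
contact_force: [0.3, -0.3, 0.5]
gripper_width: 0.586
```

```bash
python3 - <<'E'
from h import *
go([.679,.1565,.037],5)
E
```

```text
tcp [0.6779 0.1597 0.1239] F [ 0.3 -0.3  0.5] grip 0.586 t 9.65 d tool [-0.0005  0.0033  0.0869] per row [-0.0001  0.0007  0.0174] tilt [ 0.0002 -0.0008  0.    ] xaxis [0.895 0.446 0.001]
```

>>> {"api": "step_arm", "payload": {
  "moves": [
    [0,0.003,0.018,0,0,0,0.05],
    [0,0,0.018,0,0,0,0.05],
    [0,0,0.018,0,0,0,0.05],
    [0,0,0.018,0,0,0,0.05],
    [0,0,0.014,0,0,0,0.05],
    [0,0,0,0,0,0,0.05],
    [0,0,0,0,0,0,0.05]
  ]
}}

```text
time: 10.35
tool_pos: [0.679, 0.1565, 0.0367]
tool_rot: [-0.0, 0.973, 0.229, -0.0]
contact_force: [0.4, 0.8, 0.8]
gripper_width: 0.584
```

>>> {"api": "step_arm", "payload": {
  "moves": [
    [0,0,0,0,0,0,0.0],
    [0,0,0,0,0,0,0.0],
    [0,0,0,0,0,0,0.0],
    [0,0,0,0,0,0,0.0],
    [0,0,0,0,0,0,0.0],
    [0,0,0,0,0,0,0.0]
  ]
}}

```text
time: 10.95
tool_pos: [0.6803, 0.1567, 0.039]
tool_rot: [0.0, 0.973, 0.229, 0.001]
contact_force: [0.4, -0.0, 6.0]
gripper_width: 0.183
```

>>> {"api": "step_arm", "payload": {
  "moves": [
    [0,0,-0.01,0,0,0,0.0],
    [0,0,-0.02,0,0,0,0.0],
    [0,0,-0.025,0,0,0,0.0],
    [0,0,-0.025,0,0,0,0.0],
    [0,0,-0.02,0,0,0,0.0],
    [0,0,-0.01,0,0,0,0.0],
    [0,0,0,0,0,0,0.0],
    [0,0,0,0,0,0,0.0]
  ]
}}

```text
time: 11.75
tool_pos: [0.6784, 0.1564, 0.146]
tool_rot: [-0.0, 0.973, 0.229, -0.001]
contact_force: [-0.7, -0.3, -2.4]
gripper_width: 0.183
```

```bash
python3 - <<'E'
from h import *
go([.4205,-.3197,.15],14)
p,d=grab_frame('wrist');save('w8.png',p)
E
```

```text
tcp [0.6784 0.1564 0.146 ] F [-0.7 -0.3 -2.4] grip 0.183 t 11.75 d tool [-0.4431  0.3113 -0.0034] per row [-0.0316  0.0222 -0.0002] tilt [-0.0006  0.0019  0.    ] xaxis [ 0.895  0.446 -0.002]
```

View pics/w8.png

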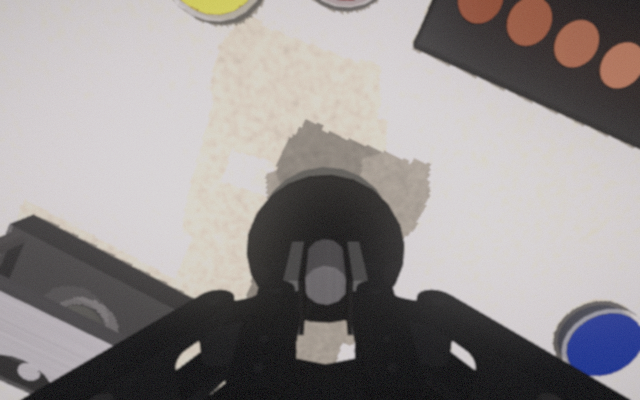

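The wide pot is held by its knob at (325,265) and hangs level. Next, the carry to the tray.

>>> {"api": "step_arm", "payload": {
  "moves": [
    [-0.009,0.006,0,0,0,0,0],
    [-0.018,0.0125,0,0,0,0,0],
    [-0.026,0.0185,0,0,0,0,0],
    [-0.026,0.0185,0,0,0,0,0],
    [-0.026,0.0185,0,0,0,0,0],
    [-0.026,0.0185,0,0,0,0,0],
    [-0.026,0.0185,0,0,0,0,0],
    [-0.026,0.0185,0,0,0,0,0]
  ]
}}

```text
time: 12.6
tool_pos: [0.5712, -0.0423, 0.146]
tool_rot: [-0.0, 0.973, 0.229, -0.001]
contact_force: [1.5, -0.3, -1.4]
gripper_width: 0.186
```

>>> {"api": "step_arm", "payload": {
  "moves": [
    [-0.026,0.0185,0,0,0,0,0],
    [-0.026,0.0185,0,0,0,0,0],
    [-0.026,0.0185,0,0,0,0,0],
    [-0.026,0.0185,0,0,0,0,0],
    [-0.026,0.0185,0,0,0,0,0],
    [-0.026,0.0185,0,0,0,0,0],
    [-0.026,0.0185,0,0,0,0,0],
    [-0.026,0.0185,0,0,0,0,0]
  ]
}}

```text
time: 13.4
tool_pos: [0.4509, -0.2669, 0.1461]
tool_rot: [-0.001, 0.973, 0.229, -0.001]
contact_force: [0.1, -0.0, -0.9]
gripper_width: 0.184
```

>>> {"api": "step_arm", "payload": {
  "moves": [
    [-0.026,0.017,0,0,0,0,0],
    [-0.017,0.012,0,0,0,0,0],
    [-0.008,0.006,0,0,0,0,0],
    [0,0,0,0,0,0,0],
    [0,0,0,0,0,0,0],
    [0,0,0,0,0,0,0]
  ]
}}

```text
time: 14.0
tool_pos: [0.423, -0.3192, 0.147]
tool_rot: [-0.0, 0.973, 0.229, -0.0]
contact_force: [0.6, 0.2, -2.0]
gripper_width: 0.189
```

```bash
python3 - <<'E'
from h import *
go([.4205,-.3197,.045],8)
p,d=grab_frame('wrist');save('w9.png',p)
p,d=grab_frame('top');save('t9.png',p)
E
```

```text
tcp [ 0.423  -0.3192  0.147 ] F [ 0.6  0.2 -2. ] grip 0.189 t 14.0 d tool [-0.0025 -0.0006  0.102 ] per row [-0.0003 -0.0001  0.0128] tilt [-0.0007 -0.0001  0.    ] xaxis [0.895 0.447 0.   ]
```

View pics/w9.png

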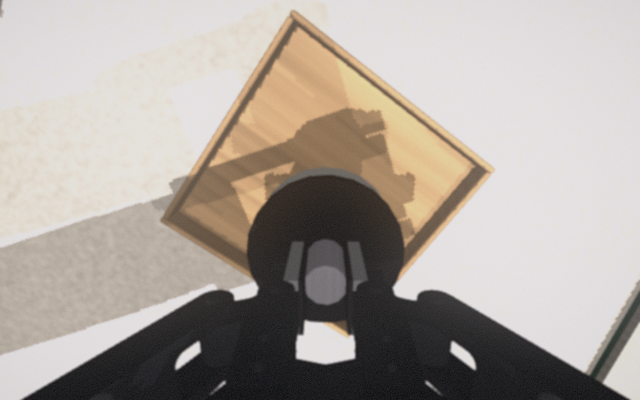

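The pot is over the middle of the wooden tray. It should touch down with the TCP at about z = 0.043. I'll lower to 0.05 first, then creep.

>>> {"api": "step_arm", "payload": {
  "moves": [
    [-0.002,0,0.012,0,0,0,0],
    [0,0,0.02,0,0,0,0],
    [0,0,0.02,0,0,0,0],
    [0,0,0.02,0,0,0,0],
    [0,0,0.015,0,0,0,0],
    [0,0,0.008,0,0,0,0],
    [0,0,0.0,0,0,0,0],
    [0,0,0,0,0,0,0]
  ]
}}

```text
time: 14.9
tool_pos: [0.4213, -0.3214, 0.0528]
tool_rot: [0.0, 0.973, 0.229, 0.0]
contact_force: [-0.3, 0.7, -0.8]
gripper_width: 0.187
```

>>> {"api": "step_arm", "payload": {
  "moves": [
    [0,0,0.002,0,0,0,0],
    [0,0,0.002,0,0,0,0],
    [0,0,0.001,0,0,0,0],
    [0,0,0,0,0,0,0],
    [0,0,0,0,0,0,0]
  ]
}}

```text
time: 15.4
tool_pos: [0.421, -0.3211, 0.0474]
tool_rot: [0.0, 0.973, 0.229, 0.0]
contact_force: [0.5, -0.2, -1.4]
gripper_width: 0.186
```

>>> {"api": "step_arm", "payload": {
  "moves": [
    [0,0,0.001,0,0,0,0],
    [0,0,0.001,0,0,0,0],
    [0,0,0.001,0,0,0,0],
    [0,0,0,0,0,0,0],
    [0,0,0,0,0,0,0]
  ]
}}

```text
time: 15.9
tool_pos: [0.4209, -0.321, 0.0442]
tool_rot: [-0.0, 0.973, 0.229, -0.0]
contact_force: [-0.2, -1.5, -1.9]
gripper_width: 0.187
```

>>> {"api": "step_arm", "payload": {
  "moves": [
    [0,0,0.001,0,0,0,0],
    [0,0,0,0,0,0,0],
    [0,0,0,0,0,0,0]
  ]
}}

```text
time: 16.2
tool_pos: [0.421, -0.3212, 0.044]
tool_rot: [-0.0, 0.973, 0.229, -0.0]
contact_force: [-2.9, 3.0, 5.8]
gripper_width: 0.184
```

The force has risen to +6 N, so the pot is on the floor at TCP z = 0.044, as expected. Opening.

>>> {"api": "step_arm", "payload": {
  "moves": [
    [0,0,0,0,0,0,0.05],
    [0,0,0,0,0,0,0.05],
    [0,0,0,0,0,0,0.05],
    [0,0,0,0,0,0,0.05],
    [0,0,0,0,0,0,0.05]
  ]
}}

```text
time: 16.7
tool_pos: [0.421, -0.3211, 0.0432]
tool_rot: [-0.0, 0.973, 0.229, 0.0]
contact_force: [-0.1, 0.2, -0.5]
gripper_width: 0.586
```

>>> {"api": "step_arm", "payload": {
  "moves": [
    [0,0,-0.01,0,0,0,0.05],
    [0,0,-0.02,0,0,0,0.05],
    [0,0,-0.03,0,0,0,0.05],
    [0,0,-0.04,0,0,0,0.05],
    [0,0,-0.04,0,0,0,0.05],
    [0,0,0,0,0,0,0.05],
    [0,0,0,0,0,0,0.05]
  ]
}}

```text
time: 17.4
tool_pos: [0.4217, -0.3217, 0.1856]
tool_rot: [0.002, 0.973, 0.229, 0.001]
contact_force: [-0.4, -1.3, -0.6]
gripper_width: 0.586
```

```bash
python3 - <<'E'
from h import *
go([.4205,-.3197,.18],8)
for c in ('wrist','scene','top'):
  p,d=grab_frame(c);save(c+'10.png',p)
  W=cloud(c,d);h=W[...,2]
  for x,y,lo,hi in ((.4205,-.32,.056,.074),(.4205,-.32,.0335,.042),(.45,.304,.05,.075)):
    m=(h>lo)&(h<hi)&(np.hypot(W[...,0]-x,W[...,1]-y)<(.06 if y<0 else .027))
    if m.sum()>5: print(c,x,lo,m.sum(),np.median(W[m],0).round(4),W[m].min(0).round(3),W[m].max(0).round(3))
E
```

```text
tcp [ 0.4217 -0.3217  0.1856] F [-0.4 -1.3 -0.6] grip 0.586 t 17.4 d tool [-0.0001 -0.0024  0.0056] per row [-0.     -0.0003  0.0007] tilt [ 0.0038 -0.0012  0.    ] xaxis [0.895 0.446 0.001]
wrist 0.4205 0.056 404 [ 0.4209 -0.3204  0.063 ] [ 0.411 -0.329  0.056] [ 0.429 -0.312  0.065]
wrist 0.4205 0.0335 5172 [ 0.423  -0.319   0.0352] [ 0.383 -0.359  0.034] [ 0.457 -0.283  0.042]
scene 0.4205 0.056 29 [ 0.4235 -0.3228  0.0636] [ 0.413 -0.33   0.057] [ 0.43  -0.315  0.07 ]
scene 0.4205 0.0335 318 [ 0.4268 -0.321   0.0363] [ 0.384 -0.359  0.034] [ 0.457 -0.285  0.042]
scene 0.45 0.05 22 [0.4521 0.3046 0.0643] [0.444 0.296 0.055] [0.459 0.312 0.07 ]
top 0.4205 0.056 45 [ 0.4204 -0.3207  0.0648] [ 0.413 -0.33   0.056] [ 0.428 -0.312  0.069]
top 0.4205 0.0335 528 [ 0.4238 -0.316   0.0371] [ 0.385 -0.359  0.034] [ 0.458 -0.284  0.042]
top 0.45 0.05 50 [0.4501 0.302  0.065 ] [0.442 0.296 0.051] [0.459 0.312 0.069]
```

View pics/wrist10.png

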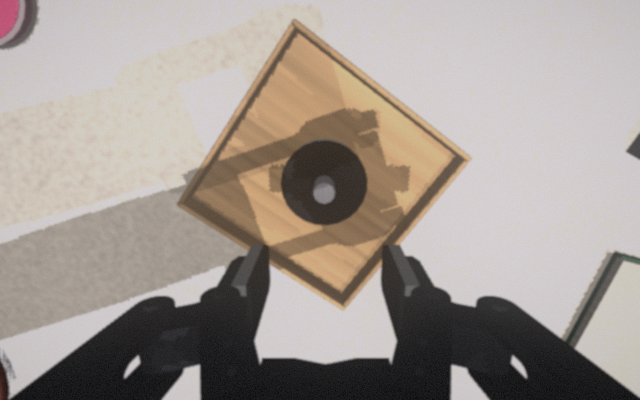

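View pics/scene10.png

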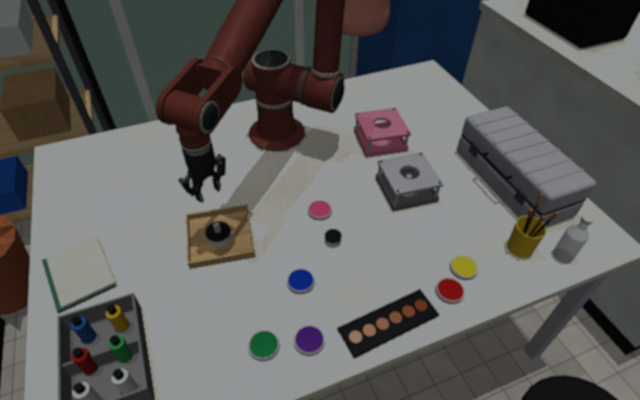

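The wide pot stands upright at the tray's centre: knob at (324,190) in the wrist view, knob top at 0.064–0.065. The narrow pot stands in the catch tray. The gripper is clear of everything.

```bash
python3 -c "
from h import *
print(job_done())"
```

```text
the job is handed in; nothing more can be done
None
```

Both pots are sorted and the job is handed in at about 17.5 s of the 64 s allowed. `job_done()` gave no verdict, so this rests on my own checks.

- **Narrow pot:** I lowered it by its knob into the aluminium gauge's hole, about 1 mm off centre by TCP, and let go. It dropped through and stands in the catch tray, about 2 mm from the hole's axis. Its knob top measures about 0.065 m, which matches 60 mm of pot on the 6 mm floor.
- **Wide pot:** I set it down in the wooden tray until the wrist force showed contact (about 6 N), then released it. It stands upright about 1 mm from the tray's centre, with its knob top at 0.063–0.065 m and its lid top at about 0.036 m. All three cameras agree to within about 4 mm.
- **Clearance:** The gripper is open and about 12 cm clear above the wide pot. I did not touch the pink gauge, the jar or the paint dishes.

No check failed. The largest disagreement was about 2 mm, between the top and wrist views of the hole centre and of the wide pot's position; I used values in between.

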